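# Load the vials, then ready the gap-set tweezers

### The arm

A 6-joint arm with a two-finger parallel gripper is mounted at the origin on the work surface. World frame = base frame: x ahead of the robot, y to its left, z up, the work surface at z = 0. Lengths are in mm, angles in degrees, forces in N, time in s.
With the tool pointing down it reaches from about 300 to 850 mm from the base axis. Payload 4.2 kg.
Tool frame: the origin (TCP) lies midway between the tips of the shut fingers; the grasp point (between the pads) lies 19 mm behind it (env.grip_point_offset is the distance from the TCP to the grasp point, in mm); z points along the fingers, x is the direction in which the jaws open and shut, and the axes are right-handed (so a half turn about z gives the same grasp; the last joint's range is limited). The gripper opens to 91 mm and grips with 3 to 60 N. Pads are 32 mm wide; open, the fingers measure 118 mm over their backs; the gripper's body (76 mm by 178 mm) begins 60 mm behind the grasp point.
Start: joints at [-64.859, 18.312, 89.639, -0, 72.044, -1.146], TCP at [254.657, -515.551, 213.976] pointing down, gripper open.
Joint ranges: [-177.97, 177.97], [-48.28, 115.42], [12.27, 149.76], [-77.06, 257.06], [2.81, 150.46], [-146.56, 146.56]. Speed limits (degrees/s): [147.25, 147.25, 180, 180, 180, 180].

### API

Orientations are given as [roll, pitch, yaw] about the fixed x, y, z axes, in that order (R = Rz(yaw) Ry(pitch) Rx(roll)).
In Python, from workcell import env gives the robot as it stands.
- The arm moves only by the shell command python3 -m pendant 'ROWS' [FORCE]. ROWS is JSON, a list of rows, each an object with "xyz": the shift along the tool's x, y, z in m, a list of three; "roll": the turn about the tool's z in degrees; "jaw": the closure, from 0 (fully open) to 1 (shut). A call has exactly 8 rows; each row is the pose to reach, as a shift and turn from the pose commanded when the call began, along the tool's axes at that moment; what a row does not reach only later rows make up. A row lasts 1/8 s, in which the tool goes at most 62.5 mm and 10.7 degrees, less where a joint would pass 70% of its speed; a pose out of reach is approached as far as the arm can. A call with a gripper value outside its range is refused whole. The fingers move at their own pace and stop on an object; FORCE is the grip in N (left out, the last holds). Time passes only in rows, so rows that repeat a pose let the fingers close, or fill a call up. It gives the time, the measured TCP pose, the force and the opening at its end, in the units of the state.
- env.state(): the state, without advancing time (a new reading comes with each control period).
- env.grab_frame(name): name is "scene" or "top"; returns (picture, depth): 480x640x3 uint8, blue, green, red; 480x640 float32, mm along the optical axis (not along the pixel's ray), 0 where there is no reading.
- env.camera_params(name): a dict with "camera_matrix" (3x3 intrinsics, pixels), "cam_to_world" (4x4, takes a point from camera to world coordinates). Camera axes: x right, y up, looking along -z (the intrinsics and any distortion apply to the point x, -y, -z); pixel columns grow to the right and rows downward; lengths in mm; the calibration is good to about 2 mm. A picture is of the moment at which its call begins. camera_params takes no time and is no camera call.
- env.job_done(): hands the job in, once; it reports no verdict.
The state is a dict: "time_s": time; "qpos": joint angles; "qvel": joint speeds; "effort": joint torques, N m; "ee_pos": TCP position; "ee_rot": TCP orientation; "force": force on the tool from outside, world axes, zero at the start; "torque": the same for the moment, N m; "gripper_width": finger opening in mm.
Only numpy, scipy, OpenCV 4.12 (cv2) and the standard library are available. Lean on these libraries where they do the work, as an engineer would, in place of code of your own. Each camera call takes 0.05 s, during which the arm holds its last target. There are 200 camera calls.

### The job

Stand the two tall capped vials that are loose on the bench upright in the two empty cells of the aluminium vial carrier, one per cell. Then pick up the sprung tweezers by their grip plates, bring the tips above the middle of the carrier, well clear of the vial caps, and squeeze until the upright pointer fin on the moving leg is level with the black rider fin that marks the tip gap on the gauge bar. Finish while holding them there, level, still and at that gap (do not put them down or let go), do not knock a vial over, and leave all the other things where they are.

Things in the scene. Friction and masses are not known exactly. Their poses are not given: they have to be found in the camera images.
- vial_a_mid (a point): One of two identical clear vials with white caps, to be loaded; cylinder 28 mm in diameter, 90 mm tall, about 50 g, standing on the bench. The point is at its centre, 45 mm above its underside; z up its axis.
- vial_b_mid (a point): The other vial to be loaded, the same in every way.
- cell_left (a point): Empty cell on the robot's side of the carrier, left (+y of the carrier): centre of its floor, 4 mm above the bench. Cells are about 56 mm square, centres 60 mm apart; walls 4 mm thick, tops 24 mm above the bench: keep the fingertips above them. Axes are the carrier's (x away from the robot, y left).
- cell_right (a point): The other empty cell on the robot's side, at the right (-y of the carrier): centre of its floor, 4 mm above the bench.
- carrier_mid (a point): Middle of the fixed carrier (124 mm square, 2 x 2 cells, 24 mm high, bar handles on its left and right), at the height of the wall tops. The two cells on its far side already hold vials, 60 mm from the empty cells in front of them. Tops of seated vials are 94 mm above the bench.
- tweezers_grip (a point): Sprung steel tweezers lying flat, tips roughly away from the robot, about 195 mm long, about 100 g. Point between the two ribbed grip plates, 90 mm ahead of the heel, 11 mm above the underside; x to the tips, y from the fixed leg to the moving leg, z up. Plates are squeezed from above along y: 44 mm long, 22 mm tall, 4 mm thick, down to the bench. See tweezers for their places.
- tweezers_tip (a point): Point midway between the tips at mid gap: 85 mm ahead of the grip point along x, 10 mm above the underside.
- leg (a joint): Squeeze angle of the moving leg about its hinge at the heel, rad: 0 open, growing as the legs are squeezed, stop at 0.235 (tips almost shut). A spring drives it open: 5 N m/rad, about 3 N at the plates to begin with, 11 N at mid gap, 16 N shut. The mark lies somewhere between 0.07 and 0.19.
- pointer (a point): Near the top of the dark upright fin on the moving leg, 141 mm from the hinge, 26 mm above the tweezers' underside (fin 2.5 mm thick, top at 28 mm). Squeezing moves it to -y of the tweezers, about 1.6 mm for every 1 mm the plates come together. At rest it is 10 to 26 mm to +y of the mark.
- mark (a point): Top of the black rider fin (2.5 mm thick, 34 mm above the underside), clamped on the aluminium gauge bar that crosses above the legs 149 mm ahead of the heel, 8 mm ahead of the pointer at the gap. It marks the gap: right when the pointer has the same y in the tweezers' frame. Axes as the tweezers'. It does not slide.
- full_a: Vial already in the carrier, far side, left; origin at the centre of its underside. Leave alone.
- full_b: Vial already in the carrier, far side, right; origin at the centre of its underside. Leave alone.
- vial_a: The same vial as vial_a_mid; origin at the centre of its underside.
- vial_b: The same vial as vial_b_mid; origin at the centre of its underside.
- tweezers: The tweezers; origin at the heel, on the underside; axes as tweezers_grip. Outer face of the fixed leg's plate: y = -17 mm. Outer face of the moving leg's plate: about y = +31 mm open (48 mm over both plates, their middle at y = +7), +17 mm at mid gap (34 mm over both, plates parallel).
- carrier: The carrier, fixed to the bench; origin at the centre of its underside.
- jar: Squat amber jar, 44 mm in diameter, 50 mm tall, standing among the vials; origin at the centre of its underside. Leave alone.
- dropper: Amber bottle, 34 mm in diameter, 70 mm tall; origin at the centre of its underside. Leave alone.
- driver: Screwdriver lying on the bench, 170 mm long. Leave alone.
- weight: Steel knobbed weight, 32 mm in diameter, 40 mm tall; origin at the centre of its underside. Leave alone.
- spare_ring: White plastic ring, 36 mm across, 12 mm tall; origin at the centre of its underside. Leave alone.
There are look-alikes about, which are no part of the job. Of the things that look like the carrier, the larger one is meant. Several things look just like the tweezers: the one meant starts farthest to the robot's right.

How it is judged:
By the outcome, as a careful person would: the job done as asked, in the order asked, and still so for the second after the job is handed in, while the arm keeps its last pose, push and grip.
It also fails if it takes over 72 s, if anything falls off the work surface, if the arm or the gripper's body presses on something with over 40 N, if the wrist force passes 120 N, or if a joint passes its speed limit or range.

## Working session

There is one attempt and no reset: what is moved stays moved. The work goes in short steps, Python scripts to look and compute and a shell command to move; the robot and the scene stay as the last step left them, time stands still between calls to the robot, and variables do not carry over. Pictures are saved under pics/ and viewed, about 8 in all and at most 12, crops included, and the job is handed in when it is done.

```bash
mkdir -p pics; ls; cat > h.py <<'E'
import numpy as np, cv2
from workcell import env
def grab(n,tag=None):
    im,d=env.grab_frame(n)
    np.savez(f'{n}.npz',im=im,d=d)
    if tag: cv2.imwrite(f'pics/{tag}.png',im)
    return im,d
def load(n):
    z=np.load(f'{n}.npz'); return z['im'],z['d']
def cam(n):
    p=env.camera_params(n); return np.array(p['camera_matrix']),np.array(p['cam_to_world']),p
def ray(n,u,v):
    K,T,_=cam(n)
    d=np.array([(u-K[0,2])/K[0,0],-(v-K[1,2])/K[1,1],-1.0])
    return T[:3,3],T[:3,:3]@d
def onz(n,u,v,z):
    o,d=ray(n,u,v); return o+d*(z-o[2])/d[2]
def dep(n,u,v,dm):
    o,d=ray(n,u,v); return o+d*dm
def cloud(n,d):
    K,T,_=cam(n); v,u=np.mgrid[:480,:640]
    c=np.stack([(u-K[0,2])/K[0,0]*d,-(v-K[1,2])/K[1,1]*d,-d],-1)
    return c@T[:3,:3].T+T[:3,3]
def proj(n,P):
    K,T,_=cam(n); c=T[:3,:3].T@(np.array(P,float)-T[:3,3])
    return K[0,0]*c[0]/-c[2]+K[0,2], K[1,1]*c[1]/c[2]+K[1,2]
E
python3 - <<'E'
from h import *
for n in('scene','top'):
    grab(n,n+'0'); K,T,p=cam(n); print(n,K.round(1).tolist(),T.round(3).tolist(),[k for k in p])
print(env.state(),env.grip_point_offset)
E
```

```text
pics
scene [[485.9, 0.0, 320.0], [0.0, 485.9, 240.0], [0.0, 0.0, 1.0]] [[-0.559, -0.602, 0.571, 1015.904], [0.829, -0.4, 0.39, 400.539], [-0.006, 0.691, 0.723, 737.207], [0.0, 0.0, 0.0, 1.0]] ['camera_matrix', 'cam_to_world']
top [[529.9, 0.0, 313.8], [0.0, 529.9, 241.8], [0.0, 0.0, 1.0]] [[0.02, 0.984, -0.178, 265.996], [-1.0, 0.022, 0.009, 36.381], [0.013, 0.178, 0.984, 1143.448], [0.0, 0.0, 0.0, 1.0]] ['camera_matrix', 'cam_to_world']
{'time_s': 0.1, 'qpos': array([-6.48576649e+01,  1.83475842e+01,  8.96978035e+01, -1.08847910e-03,
        7.20451345e+01, -1.14665188e+00]), 'qvel': array([-0.05754966, -0.01744831, -0.12458512,  0.05012401, -0.08400528,
       -0.02341648]), 'effort': array([-9.46790806e-06, -4.13333094e+01, -2.32509863e+01,  7.29010091e-02,
        4.21108666e-02, -6.92245476e-05]), 'ee_pos': array([ 254.4659926 , -515.13056321,  213.21923899]), 'ee_rot': array([-1.79999223e+02,  9.05248344e-02, -6.37106761e+01]), 'force': array([-1.41803159, -0.3977905 , -0.55543373]), 'torque': array([-0.01770657, -0.07350714,  0.01699997]), 'gripper_width': 91.22811166463474} 18.8
```

View pics/top0.png

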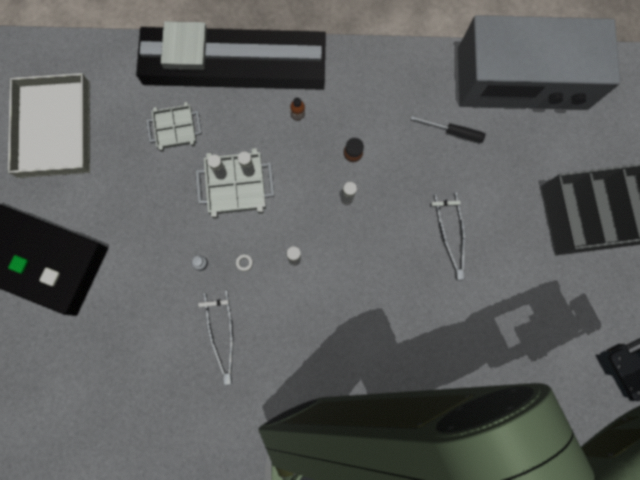

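View pics/scene0.png

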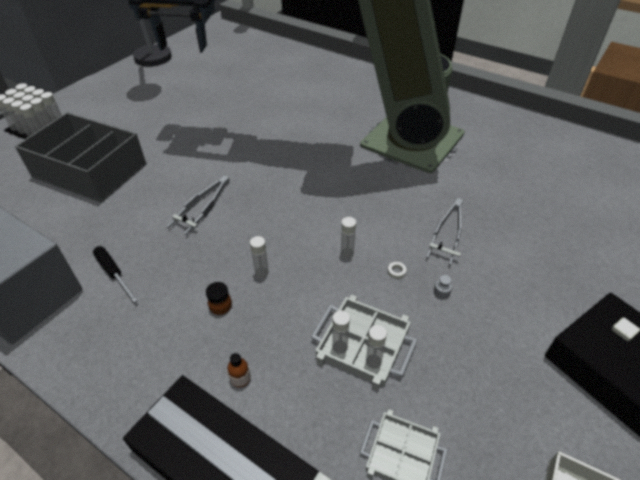

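The top view shows the large carrier at about (236,183), with full vials on its far side. The loose vials' caps are at (349,188) and (294,254). The target tweezers have their heel at (460,275) and tips at about (445,196). The scene view agrees: the only other tweezers are on the left, next to the small weight.

```bash
cat > m.py <<'E'
from h import *
im,d=load('top'); g=cv2.cvtColor(im,cv2.COLOR_BGR2GRAY); P=cloud('top',d)
print('bench z',P[300:330,330:420,2].mean() , P[230:240,380:400].mean((0,1)).round(1))
# caps: height mask
for name,(u,v) in dict(a=(349,188),b=(294,254),fl=(215,162),fr=(245,160),jar=(354,148),ring=(244,262),wt=(200,262)).items():
    s=np.s_[v-18:v+18,u-14:u+14]; Z=P[s][...,2]; zt=np.percentile(Z,97)
    m=Z>zt-6; q=P[s][m]; print(name,'ztop',zt.round(1),'n',m.sum(),'mean',q.mean(0).round(1),'mid',((q.max(0)+q.min(0))/2).round(1))
for name,s in dict(car=np.s_[140:225,190:280],tw=np.s_[185:285,425:475]).items():
    m=(g[s]>(135)).astype(np.uint8); cs,_=cv2.findContours(m,cv2.RETR_EXTERNAL,2)
    for c in cs:
        if cv2.contourArea(c)>20:
            c=c+[s[1].start,s[0].start]; print(name,cv2.contourArea(c),cv2.boxPoints(cv2.minAreaRect(c)).round(1).tolist())
A=cv2.resize(im[145:225,190:280],None,fx=6,fy=6,interpolation=cv2.INTER_CUBIC)[:480]
B=cv2.resize(im[188:288,425:475],None,fx=5,fy=5,interpolation=cv2.INTER_CUBIC)
o=np.zeros((500,800,3),np.uint8); o[:A.shape[0],:540]=A; o[:500,545:795]=B
cv2.imwrite('pics/crop1.png',o)
E
python3 m.py
```

```text
bench z 2.9311189234870945 [ 492.2 -139.6    6.7]
a ztop 92.7 n 140 mean [560.6 -41.  128.5] mid [425.2  -9.9 615.3]
b ztop 92.6 n 149 mean [430.6  67.9 112.1] mid [356.8  59.2 615.1]
fl ztop 96.2 n 140 mean [614.7 233.  117.1] mid [451.2 143.5 616.9]
fr ztop 96.0 n 142 mean [625.2 173.4 109.3] mid [455.6 112.4 616.9]
jar ztop 53.3 n 245 mean [671.3 -55.1  68.9] mid [482.6 -19.9 595.4]
ring ztop 14.2 n 141 mean [419.1 172.4  44.6] mid [361.2 114.5 575.8]
wt ztop 41.9 n 87 mean [411.7 257.5 104.1] mid [348.2 158.5 589.8]
car 3152.0 [[193.89999389648438, 154.39999389648438], [259.20001220703125, 147.3000030517578], [265.8999938964844, 209.5], [200.6999969482422, 216.60000610351562]]
tw 34.0 [[458.0, 270.0], [463.0, 270.0], [463.0, 278.0], [458.0, 278.0]]
tw 27.5 [[432.0, 201.0], [442.0, 201.0], [442.0, 205.0], [432.0, 205.0]]
tw 33.5 [[447.6000061035156, 200.3000030517578], [459.70001220703125, 198.60000610351562], [460.29998779296875, 203.0], [448.20001220703125, 204.6999969482422]]
```

View pics/crop1.png

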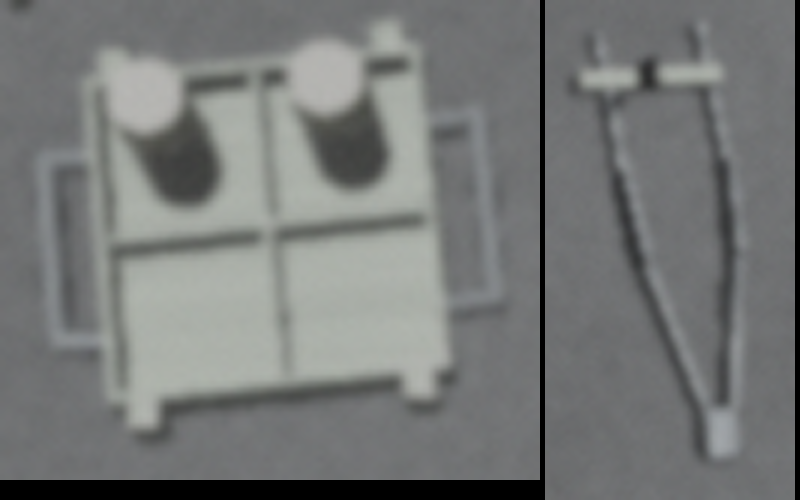

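```bash
cat > m2.py <<'E'
from h import *
im,d=load('top'); P=cloud('top',d); ok=d>0
for name,(u,v) in dict(a=(349,188),b=(294,254),fl=(215,162),fr=(245,160),jar=(354,148),ring=(244,262),wt=(200,262)).items():
    s=np.s_[v-18:v+18,u-14:u+14]; Z=P[s][...,2]; o=ok[s]; zt=np.percentile(Z[o],95)
    m=o&(Z>zt-6); q=P[s][m]; print(name,'ztop',zt.round(1),'n',m.sum(),'mean',q.mean(0).round(1),'mid',((q.max(0)+q.min(0))/2).round(1))
# white cap blobs by colour, rays onto z=90 / 94
g=cv2.cvtColor(im,cv2.COLOR_BGR2GRAY)
for u,v in((349,188),(294,254)):
    s=g[v-14:v+14,u-12:u+12]; m=s>150; ys,xs=np.nonzero(m); print('cap',m.sum(),xs.mean()+u-12,ys.mean()+v-14,onz('top',xs.mean()+u-12,ys.mean()+v-14,90).round(1))
ims,_=load('scene'); gs=cv2.cvtColor(ims,cv2.COLOR_BGR2GRAY)
for u,v in((258,243),(348,222)):
    s=gs[v-10:v+8,u-11:u+11]; m=s>170; ys,xs=np.nonzero(m); print('scene cap',m.sum(),onz('scene',xs.mean()+u-11,ys.mean()+v-10,85).round(1))
A=lambda x,y,z:onz('top',x/6+190,y/6+145,z)
B=lambda x,y,z:onz('top',(x-545)/5+425,y/5+188,z)
# -0.4px shift from resize ignored
print('carrier cross',A(270,232,24).round(1)); L,R=A(113,247,20),A(425,220,20); N,F=A(287,372,20),A(262,75,20)
yx=lambda a,b:np.degrees(np.arctan2(*(b-a)[[1,0]])).round(1)
print('yaw from dividers',yx(N,F),yx(R,L)-90)
for c in((88,80),(418,45),(108,402),(450,368)): print('corner',A(*c,24).round(1))
print('tw heel end',B(721,458,10).round(1),'heel mid',B(721,434,12).round(1),'bar',B(580,80,24).round(1),B(720,72,24).round(1),'rider',B(650,75,34).round(1),'tips',B(595,35,10).round(1),B(700,28,10).round(1))
print('yaw bar',yx(B(720,72,24),B(580,80,24))-90, 'pointer?',B(615,97,27).round(1))
E
python3 m2.py
```

```text
a ztop 91.4 n 141 mean [571.2 -44.   90.8] mid [571.5 -43.7  90.6]
b ztop 91.8 n 148 mean [434.   68.4  90.9] mid [434.3  68.9  90.6]
fl ztop 95.3 n 141 mean [622.2 237.2  94.4] mid [622.8 237.1  94.6]
fr ztop 95.2 n 141 mean [630.3 175.2  94.5] mid [631.  175.2  93.8]
jar ztop 52.6 n 244 mean [678.  -56.8  51. ] mid [678.7 -56.6  51.9]
ring ztop 13.4 n 141 mean [424.2 176.7  12.4] mid [433.4 183.8  12.7]
wt ztop 39.9 n 83 mean [420.6 271.   40.7] mid [420.9 270.8  40.2]
cap 118 349.6779661016949 187.66101694915255 [572.1 -45.   90. ]
cap 125 293.072 252.536 [434.2  67.9  90. ]
scene cap 116 [568.  -47.1  85. ]
scene cap 102 [428.7  66.3  85. ]
carrier cross [594.3 200.8  24. ]
yaw from dividers 7.3 6.5
corner [650.5 270.2  24. ]
corner [667.  149.7  24. ]
corner [529.4 256.2  24. ]
corner [544.9 133.5  24. ]
tw heel end [ 395.9 -291.1   10. ] heel mid [ 406.1 -290.8   12. ] bar [ 558.6 -230.1   24. ] [ 563.7 -291.5   24. ] rider [ 559.  -258.2   34. ] tips [ 583.  -240.5   10. ] [ 587.3 -287.3   10. ]
yaw bar 4.700000000000003 pointer? [ 550.6 -244.5   27. ]
```

Positions found so far (mm):

| Item | Position | Yaw |
|---|---|---|
| Carrier middle | (597, 202) | 7° |
| cell_right | (571, 169) | – |
| cell_left | (564, 228) | – |
| Vial a | (571, -45) | – |
| Vial b | (434, 68) | – |
| Tweezers grip, open | about (499, -276) | about 4.7° |

Heights and sizes match the figures given.

```bash
cat > go.py <<'E'
import sys; from h import *
# usage: go.py x y z yaw : shift in tool axes (mm) from measured pose
x,y,z,w=map(float,sys.argv[1:5]); s=env.state(); p=s['ee_pos']; yaw=s['ee_rot'][2]
from scipy.spatial.transform import Rotation as R
M=R.from_euler('xyz',s['ee_rot'],degrees=True).as_matrix()
print('t',round(s['time_s'],2),'at',p.round(1),s['ee_rot'].round(1),'w',round(s['gripper_width'],1),'q',s['qpos'].round(0),'F',s['force'].round(1))
print('shift m',(M.T@(np.array([x,y,z])-p)/1000).round(4),'roll',round((yaw-w+180)%360-180,1))
E
python3 go.py 571 -45 170 -83
```

```text
t 0.1 at [ 254.5 -515.1  213.2] [-1.80e+02  1.00e-01 -6.37e+01] w 91.2 q [-65.  18.  90.  -0.  72.  -1.] F [-1.4 -0.4 -0.6]
shift m [-0.2812 -0.492   0.0437] roll 19.3
```

```bash
python3 -m pendant '[{"xyz":[-0.035,-0.061,0.005],"roll":3,"jaw":0},{"xyz":[-0.070,-0.122,0.010],"roll":6,"jaw":0},{"xyz":[-0.105,-0.183,0.015],"roll":9,"jaw":0},{"xyz":[-0.140,-0.244,0.020],"roll":12,"jaw":0},{"xyz":[-0.175,-0.305,0.025],"roll":15,"jaw":0},{"xyz":[-0.210,-0.366,0.030],"roll":18,"jaw":0},{"xyz":[-0.245,-0.428,0.037],"roll":19.3,"jaw":0},{"xyz":[-0.281,-0.492,0.044],"roll":19.3,"jaw":0}]' 25; python3 go.py 571 -45 48 -83
```

```text
time_s: 1.1
ee_pos: [533.8, -100.1, 175.9]
ee_rot: [180.0, -0.0, -83.0]
force: [0.1, -0.3, -0.2]
gripper_width: 91.3
t 1.1 at [ 533.8 -100.1  175.9] [180.  -0. -83.] w 91.3 q [-12.  17.  97.  -0.  66.  71.] F [ 0.1 -0.3 -0.2]
shift m [-0.0502 -0.0437  0.1278] roll -0.0
```

```bash
python3 -m pendant '[{"xyz":[0,0,0],"roll":0,"jaw":0},{"xyz":[0,0,0.0],"roll":0,"jaw":0},{"xyz":[0,0,0.02],"roll":0,"jaw":0},{"xyz":[0,0,0.04],"roll":0,"jaw":0},{"xyz":[0,0,0.05],"roll":0,"jaw":0},{"xyz":[0,0,0.05],"roll":0,"jaw":0},{"xyz":[0,0,0.05],"roll":0,"jaw":0},{"xyz":[0,0,0.05],"roll":0,"jaw":0}]' 25; python3 go.py 571 -45 48 -83
```

```text
time_s: 2.1
ee_pos: [533.5, -102.2, 127.0]
ee_rot: [-179.9, -0.0, -83.0]
force: [0.4, 0.2, 0.0]
gripper_width: 91.5
t 2.1 at [ 533.5 -102.2  127. ] [-179.9   -0.   -83. ] w 91.5 q [-12.  19. 101.  -0.  59.  71.] F [0.4 0.2 0. ]
shift m [-0.0523 -0.0441  0.079 ] roll -0.0
```

```bash
python3 -m pendant '[{"xyz":[-0.026,-0.022,0],"roll":0,"jaw":0},{"xyz":[-0.052,-0.044,0],"roll":0,"jaw":0},{"xyz":[-0.052,-0.044,0.02],"roll":0,"jaw":0},{"xyz":[-0.052,-0.044,0.05],"roll":0,"jaw":0},{"xyz":[-0.052,-0.044,0.079],"roll":0,"jaw":0},{"xyz":[-0.052,-0.044,0.079],"roll":0,"jaw":0},{"xyz":[-0.052,-0.044,0.079],"roll":0,"jaw":0.8},{"xyz":[-0.052,-0.044,0.079],"roll":0,"jaw":0.8}]' 25; python3 go.py 571 -45 48 -83
```

```text
time_s: 3.1
ee_pos: [571.5, -45.1, 48.8]
ee_rot: [-179.8, -0.0, -83.0]
force: [-0.3, 0.4, -0.9]
gripper_width: 74.1
t 3.1 at [571.5 -45.1  48.8] [-179.8   -0.   -83. ] w 74.1 q [ -6.  27. 103.  -0.  50.  77.] F [-0.3  0.4 -0.9]
shift m [-0.0002  0.0005  0.0008] roll -0.0
```

```bash
python3 -m pendant '[{"xyz":[0,0,0],"roll":0,"jaw":0.8},{"xyz":[0,0,0],"roll":0,"jaw":0.8},{"xyz":[0,0,0],"roll":0,"jaw":0.8},{"xyz":[0,0,0],"roll":0,"jaw":0.8},{"xyz":[0,0,-0.04],"roll":0,"jaw":0.8},{"xyz":[0,0,-0.09],"roll":0,"jaw":0.8},{"xyz":[0,0,-0.13],"roll":0,"jaw":0.8},{"xyz":[0,0,-0.13],"roll":0,"jaw":0.8}]' 25; python3 go.py 571 169 178 -83
```

```text
time_s: 4.1
ee_pos: [572.4, -45.2, 180.6]
ee_rot: [-179.6, -0.1, -83.0]
force: [0.7, -0.1, -1.1]
gripper_width: 27.6
t 4.1 at [572.4 -45.2 180.6] [-1.796e+02 -1.000e-01 -8.300e+01] w 27.6 q [-6. 19. 93. -0. 67. 77.] F [ 0.7 -0.1 -1.1]
shift m [-0.2128 -0.0246  0.0024] roll -0.0
```

```bash
python3 -m pendant '[{"xyz":[-0.04,-0.005,0],"roll":0,"jaw":0.8},{"xyz":[-0.08,-0.01,0],"roll":0,"jaw":0.8},{"xyz":[-0.125,-0.015,0],"roll":0,"jaw":0.8},{"xyz":[-0.17,-0.02,0],"roll":0,"jaw":0.8},{"xyz":[-0.213,-0.025,0],"roll":0,"jaw":0.8},{"xyz":[-0.213,-0.025,0.03],"roll":0,"jaw":0.8},{"xyz":[-0.213,-0.025,0.06],"roll":0,"jaw":0.8},{"xyz":[-0.213,-0.025,0.06],"roll":0,"jaw":0.8}]' 25; python3 go.py 571 169 53 -83; python3 - <<'E'
from h import *
a,_=grab('top'); b,_=grab('scene')
A=cv2.resize(a[100:250,160:330],None,fx=2.3,fy=2.3); B=cv2.resize(b[250:420,270:450],None,fx=2.2,fy=2.2)
o=np.zeros((400,800,3),np.uint8); o[:A.shape[0],:A.shape[1]]=A; o[:B.shape[0],400:400+B.shape[1]]=B; cv2.imwrite('pics/c2.png',o)
E
```

```text
time_s: 5.1
ee_pos: [566.4, 168.9, 113.4]
ee_rot: [179.5, -0.1, -83.0]
force: [-0.4, 0.5, -0.2]
gripper_width: 27.3
t 5.1 at [566.4 168.9 113.4] [ 1.795e+02 -1.000e-01 -8.300e+01] w 27.3 q [15. 24. 95. -0. 61. 98.] F [-0.4  0.5 -0.2]
shift m [ 0.0003 -0.0051  0.0603] roll 0.0
```

View pics/c2.png

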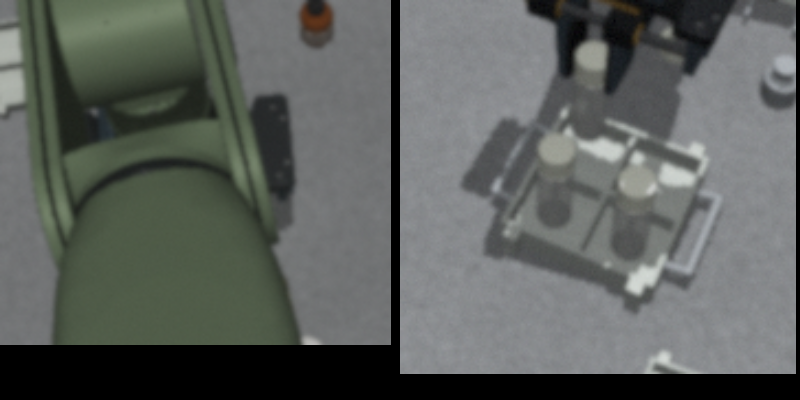

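The scene crop shows the vial hanging upright over the right near cell, with the cap at about (592,60) in the crop, behind full_b. Next I lower it.

```bash
python3 -m pendant '[{"xyz":[0,-0.005,0.02],"roll":0,"jaw":0.8},{"xyz":[0,-0.005,0.04],"roll":0,"jaw":0.8},{"xyz":[0,-0.005,0.055],"roll":0,"jaw":0.8},{"xyz":[0,-0.005,0.06],"roll":0,"jaw":0.8},{"xyz":[0,-0.005,0.06],"roll":0,"jaw":0.8},{"xyz":[0,-0.005,0.06],"roll":0,"jaw":0.52},{"xyz":[0,-0.005,0.06],"roll":0,"jaw":0.52},{"xyz":[0,-0.005,0.06],"roll":0,"jaw":0.52}]' 25; python3 go.py 571 169 175 -83
```

```text
time_s: 6.2
ee_pos: [574.1, 170.0, 56.9]
ee_rot: [180.0, -0.0, -83.0]
force: [0.7, -0.1, 0.3]
gripper_width: 43.9
t 6.2 at [574.1 170.   56.9] [180.  -0. -83.] w 43.9 q [15. 28. 99. -0. 53. 98.] F [ 0.7 -0.1  0.3]
shift m [ 0.0006  0.0033 -0.1181] roll -0.0
```

```bash
python3 -m pendant '[{"xyz":[0,0,-0.02],"roll":0,"jaw":0.52},{"xyz":[0,0,-0.06],"roll":0,"jaw":0.52},{"xyz":[0,0,-0.10],"roll":0,"jaw":0.3},{"xyz":[0,0.03,-0.10],"roll":0,"jaw":0},{"xyz":[0.02,0.08,-0.1],"roll":0,"jaw":0},{"xyz":[0.05,0.12,-0.1],"roll":0,"jaw":0},{"xyz":[0.08,0.15,-0.1],"roll":0,"jaw":0},{"xyz":[0.08,0.15,-0.1],"roll":0,"jaw":0}]' 25; python3 go.py 433 68 48 -83
```

```text
time_s: 7.2
ee_pos: [433.0, 71.0, 156.9]
ee_rot: [179.9, -0.0, -83.1]
force: [0.5, -0.3, 0.0]
gripper_width: 91.4
t 7.2 at [433.   71.  156.9] [179.9  -0.  -83.1] w 91.4 q [  8.   9. 111.  -0.  60.  91.] F [ 0.5 -0.3  0. ]
shift m [0.003  0.0002 0.1089] roll -0.1
```

```bash
python3 -m pendant '[{"xyz":[0.003,0,0.03],"roll":0,"jaw":0},{"xyz":[0.003,0,0.07],"roll":0,"jaw":0},{"xyz":[0.003,0,0.109],"roll":0,"jaw":0},{"xyz":[0.003,0,0.109],"roll":0,"jaw":0},{"xyz":[0.003,0,0.109],"roll":0,"jaw":0.8},{"xyz":[0.003,0,0.109],"roll":0,"jaw":0.8},{"xyz":[0.003,0,0.109],"roll":0,"jaw":0.8},{"xyz":[0.003,0,0.109],"roll":0,"jaw":0.8}]' 25; python3 go.py 433 68 178 -83
python3 -m pendant '[{"xyz":[0,0,0],"roll":0,"jaw":0.8},{"xyz":[0,0,0],"roll":0,"jaw":0.8},{"xyz":[0,0,-0.04],"roll":0,"jaw":0.8},{"xyz":[0,0,-0.09],"roll":0,"jaw":0.8},{"xyz":[0,0,-0.13],"roll":0,"jaw":0.8},{"xyz":[-0.02,-0.02,-0.13],"roll":0,"jaw":0.8},{"xyz":[-0.05,-0.05,-0.13],"roll":0,"jaw":0.8},{"xyz":[-0.05,-0.05,-0.13],"roll":0,"jaw":0.8}]' 25; python3 go.py 564 228 178 -83
```

```text
time_s: 8.2
ee_pos: [435.8, 69.5, 48.8]
ee_rot: [-179.9, -0.0, -83.0]
force: [0.1, 0.9, -0.5]
gripper_width: 54.1
t 8.2 at [435.8  69.5  48.8] [-179.9   -0.   -83. ] w 54.1 q [  8.  17. 120.  -0.  43.  91.] F [ 0.1  0.9 -0.5]
shift m [ 0.0011  0.0028 -0.1292] roll -0.0
time_s: 9.2
ee_pos: [480.4, 126.7, 178.0]
ee_rot: [-180.0, 0.0, -82.9]
force: [-0.7, -0.7, -0.5]
gripper_width: 27.6
t 9.2 at [480.4 126.7 178. ] [-180.     0.   -82.9] w 27.6 q [ 13.  13. 103.   0.  64.  96.] F [-0.7 -0.7 -0.5]
shift m [-0.0902 -0.0955  0.0001] roll 0.1
```

```bash
python3 -m pendant '[{"xyz":[-0.03,-0.03,0],"roll":0,"jaw":0.8},{"xyz":[-0.06,-0.06,0],"roll":0,"jaw":0.8},{"xyz":[-0.09,-0.0955,0],"roll":0,"jaw":0.8},{"xyz":[-0.09,-0.0955,0.0],"roll":0,"jaw":0.8},{"xyz":[-0.09,-0.0955,0.03],"roll":0,"jaw":0.8},{"xyz":[-0.09,-0.0955,0.06],"roll":0,"jaw":0.8},{"xyz":[-0.09,-0.0955,0.065],"roll":0,"jaw":0.8},{"xyz":[-0.09,-0.0955,0.065],"roll":0,"jaw":0.8}]' 25; python3 go.py 564 228 53 -83; python3 - <<'E'
from h import *
b,_=grab('scene')
cv2.imwrite('pics/c3.png',cv2.resize(b[230:420,270:450],None,fx=3,fy=3))
E
```

```text
time_s: 10.2
ee_pos: [562.6, 225.4, 113.7]
ee_rot: [180.0, -0.0, -83.0]
force: [0.6, 1.0, 0.8]
gripper_width: 27.1
t 10.2 at [562.6 225.4 113.7] [180.  -0. -83.] w 27.1 q [ 21.  25.  94.  -0.  61. 104.] F [0.6 1.  0.8]
shift m [-0.0024 -0.0017  0.0607] roll -0.0
```

View pics/c3.png

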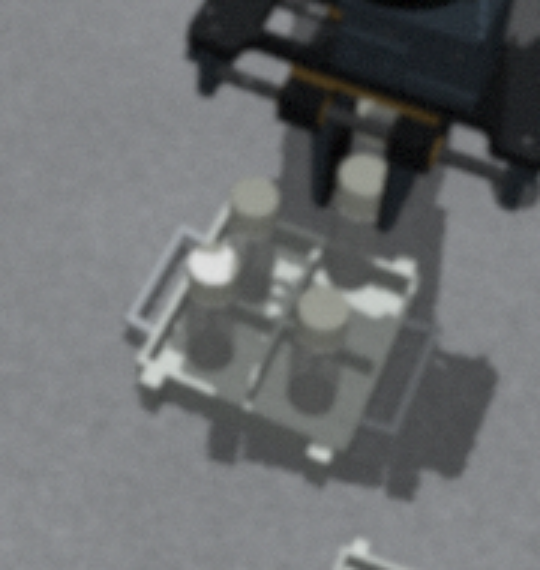

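```bash
python3 -c "
from h import *
print(proj('scene',(562.6,225.4,155)),proj('scene',(573,170,94)),'seen',362/3+270,165/3+230,255/3+270,190/3+230)"
python3 -m pendant '[{"xyz":[-0.002,-0.002,0.02],"roll":0,"jaw":0.8},{"xyz":[-0.002,-0.002,0.04],"roll":0,"jaw":0.8},{"xyz":[-0.002,-0.002,0.055],"roll":0,"jaw":0.8},{"xyz":[-0.002,-0.002,0.062],"roll":0,"jaw":0.8},{"xyz":[-0.002,-0.002,0.062],"roll":0,"jaw":0.8},{"xyz":[-0.002,-0.002,0.062],"roll":0,"jaw":0.8},{"xyz":[-0.002,-0.002,0.062],"roll":0,"jaw":0.8},{"xyz":[-0.002,-0.002,0.062],"roll":0,"jaw":0.8}]' 25; python3 go.py 564 228 53 -83
```

```text
(np.float64(392.51076114780307), np.float64(278.61890618124005)) (np.float64(356.22968813658287), np.float64(291.55573266515484)) seen 390.6666666666667 285.0 355.0 293.3333333333333
time_s: 11.25
ee_pos: [570.3, 229.2, 59.4]
ee_rot: [-179.1, 0.1, -83.0]
force: [-1.2, -2.7, 26.4]
gripper_width: 27.3
t 11.25 at [570.3 229.2  59.4] [-1.791e+02  1.000e-01 -8.300e+01] w 27.3 q [ 21.  29.  97.  -0.  53. 104.] F [-1.2 -2.7 26.4]
shift m [0.0004 0.0065 0.0063] roll 0.0
```

```bash
python3 -m pendant '[{"xyz":[0,0.0,-0.003],"roll":0,"jaw":0.8},{"xyz":[0,0.0,-0.005],"roll":0,"jaw":0.8},{"xyz":[0,0,-0.005],"roll":0,"jaw":0.8},{"xyz":[0,0,-0.005],"roll":0,"jaw":0.8},{"xyz":[0,0,-0.005],"roll":0,"jaw":0.8},{"xyz":[0,0,-0.005],"roll":0,"jaw":0.8},{"xyz":[0,0,-0.005],"roll":0,"jaw":0.8},{"xyz":[0,0,-0.005],"roll":0,"jaw":0.8}]' 25; python3 go.py 564 228 53 -83
```

```text
time_s: 12.25
ee_pos: [567.8, 229.2, 59.5]
ee_rot: [-179.5, 0.1, -83.0]
force: [1.6, -0.6, 13.3]
gripper_width: 27.3
t 12.25 at [567.8 229.2  59.5] [-1.795e+02  1.000e-01 -8.300e+01] w 27.3 q [ 21.  29.  97.  -0.  54. 104.] F [ 1.6 -0.6 13.3]
shift m [0.0007 0.0039 0.0064] roll 0.0
```

```bash
python3 -m pendant '[{"xyz":[0,0,-0.003],"roll":0,"jaw":0.8},{"xyz":[0,0,-0.004],"roll":0,"jaw":0.8},{"xyz":[0,0,-0.004],"roll":0,"jaw":0.8},{"xyz":[0,0,-0.004],"roll":0,"jaw":0.52},{"xyz":[0,0,-0.004],"roll":0,"jaw":0.52},{"xyz":[0,0,-0.004],"roll":0,"jaw":0.52},{"xyz":[0,0,-0.004],"roll":0,"jaw":0.52},{"xyz":[0,0,-0.004],"roll":0,"jaw":0.52}]' 25; python3 go.py 564 228 53 -83
python3 -m pendant '[{"xyz":[0,0,-0.02],"roll":0,"jaw":0.52},{"xyz":[0,0,-0.06],"roll":0,"jaw":0.52},{"xyz":[0,0,-0.11],"roll":0,"jaw":0.3},{"xyz":[0.05,0.0,-0.12],"roll":0,"jaw":0},{"xyz":[0.1,0.0,-0.12],"roll":0,"jaw":0},{"xyz":[0.16,0,-0.12],"roll":0,"jaw":0},{"xyz":[0.22,0,-0.12],"roll":1,"jaw":0},{"xyz":[0.28,0,-0.12],"roll":2,"jaw":0}]' 25; python3 go.py 499 -276 150 -85.3
```

```text
time_s: 13.25
ee_pos: [564.6, 228.3, 60.2]
ee_rot: [180.0, -0.0, -83.0]
force: [0.1, 0.2, 0.5]
gripper_width: 43.6
t 13.25 at [564.6 228.3  60.2] [180.  -0. -83.] w 43.6 q [ 21.  29.  97.  -0.  54. 104.] F [0.1 0.2 0.5]
shift m [0.0002 0.0006 0.0072] roll -0.0
time_s: 14.25
ee_pos: [598.7, -51.4, 180.4]
ee_rot: [-180.0, -0.0, -85.0]
force: [0.5, 0.9, 0.4]
gripper_width: 91.2
t 14.25 at [598.7 -51.4 180.4] [-180.   -0.  -85.] w 91.2 q [-6. 22. 89.  0. 69. 79.] F [0.5 0.9 0.4]
shift m [0.2151 0.1188 0.0303] roll 0.3
```

```bash
python3 -m pendant '[{"xyz":[0.04,0.02,0.01],"roll":0.3,"jaw":0},{"xyz":[0.085,0.04,0.02],"roll":0.3,"jaw":0},{"xyz":[0.13,0.07,0.03],"roll":0.3,"jaw":0},{"xyz":[0.175,0.095,0.03],"roll":0.3,"jaw":0},{"xyz":[0.215,0.119,0.03],"roll":0.3,"jaw":0},{"xyz":[0.215,0.119,0.05],"roll":0.3,"jaw":0},{"xyz":[0.215,0.119,0.08],"roll":0.3,"jaw":0},{"xyz":[0.215,0.119,0.08],"roll":0.3,"jaw":0}]' 25; python3 go.py 499 -276 4 -85.3; python3 - <<'E'
from h import *
im,d=grab('top'); b,_=grab('scene'); P=cloud('top',d)
m=(P[...,2]>88)&(P[...,2]<100)&(d>0)&(P[...,0]>520)&(P[...,0]<680)&(P[...,1]>120)&(P[...,1]<290)
n,l,st,c=cv2.connectedComponentsWithStats(m.astype(np.uint8))
for i in range(1,n):
    if st[i,4]>40: print(st[i,4],P[l==i].mean(0).round(1))
A=cv2.resize(im[140:220,190:290],None,fx=3.8,fy=3.8); B=cv2.resize(b[150:250,140:260],None,fx=6.6,fy=6.6)[:,:400] if 0 else cv2.resize(b[150:250,150:250],None,fx=4,fy=4)
o=np.zeros((400,800,3),np.uint8); o[:A.shape[0],:A.shape[1]]=A; o[:400,400:]=B; cv2.imwrite('pics/c4.png',o)
E
```

```text
time_s: 15.25
ee_pos: [497.1, -273.4, 98.3]
ee_rot: [179.8, 0.2, -85.3]
force: [-0.2, -0.0, -0.2]
gripper_width: 91.1
t 15.25 at [ 497.1 -273.4   98.3] [179.8   0.2 -85.3] w 91.1 q [-30.  23. 100.  -0.  57.  55.] F [-0.2 -0.  -0.2]
shift m [ 0.003  -0.0021  0.0943] roll -0.0
144 [630.2 175.3  94.2]
145 [621.9 237.   94.4]
143 [580.2 170.3  94.6]
147 [560.4 227.4  94.3]
```

View pics/c4.png

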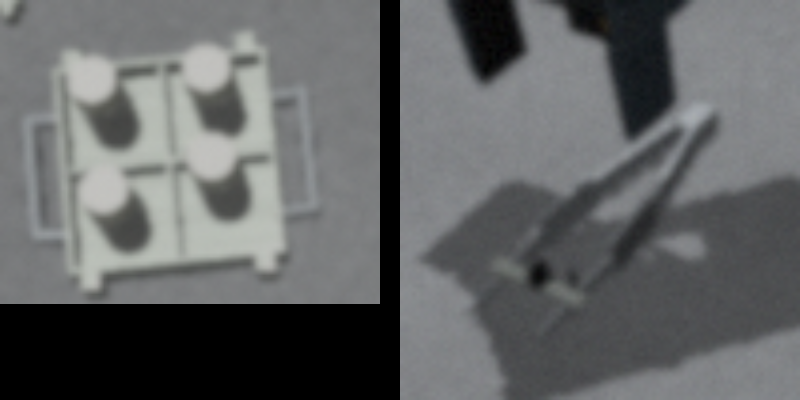

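```bash
python3 -c "
from h import *
B=lambda x,y,z:onz('top',(x-545)/5+425,y/5+188,z).round(1)
print(B(627,213,18),B(733,213,18),B(680,213,18))"
python3 -m pendant '[{"xyz":[0.003,-0.002,0.02],"roll":0,"jaw":0},{"xyz":[0.003,-0.002,0.04],"roll":0,"jaw":0},{"xyz":[0.003,-0.002,0.055],"roll":0,"jaw":0},{"xyz":[0.003,-0.002,0.07],"roll":0,"jaw":0},{"xyz":[0.003,-0.002,0.08],"roll":0,"jaw":0},{"xyz":[0.003,-0.002,0.088],"roll":0,"jaw":0},{"xyz":[0.003,-0.002,0.093],"roll":0,"jaw":0},{"xyz":[0.003,-0.002,0.093],"roll":0,"jaw":0}]' 25; python3 go.py 499 -276 4 -85.3
```

```text
[ 501.1 -250.9   18. ] [ 502.1 -297.1   18. ] [ 501.6 -274.    18. ]
time_s: 16.35
ee_pos: [501.0, -277.0, 7.0]
ee_rot: [180.0, 0.0, -85.3]
force: [-0.2, -0.1, 0.2]
gripper_width: 91.3
t 16.35 at [ 501. -277.    7.] [180.    0.  -85.3] w 91.3 q [-30.  30. 105.  -0.  45.  55.] F [-0.2 -0.1  0.2]
shift m [-0.0011  0.0019  0.003 ] roll -0.0
```

```bash
python3 -m pendant '[{"xyz":[-0.002,0,0.003],"roll":0,"jaw":0},{"xyz":[-0.002,0,0.003],"roll":0,"jaw":0.3},{"xyz":[-0.002,0,0.003],"roll":0,"jaw":0.4},{"xyz":[-0.002,0,0.003],"roll":0,"jaw":0.44},{"xyz":[-0.002,0,0.003],"roll":0,"jaw":0.48},{"xyz":[-0.002,0,0.003],"roll":0,"jaw":0.52},{"xyz":[-0.002,0,0.003],"roll":0,"jaw":0.55},{"xyz":[-0.002,0,0.003],"roll":0,"jaw":0.55}]' 30; python3 go.py 499 -276 4 -85.3
python3 -m pendant '[{"xyz":[-0.002,0,0.0],"roll":0,"jaw":0.56},{"xyz":[-0.002,0,0.0],"roll":0,"jaw":0.57},{"xyz":[-0.002,0,0.0],"roll":0,"jaw":0.57},{"xyz":[-0.002,0,0.0],"roll":0,"jaw":0.57},{"xyz":[-0.002,0,-0.005],"roll":0,"jaw":0.57},{"xyz":[-0.002,0,-0.015],"roll":0,"jaw":0.57},{"xyz":[-0.002,0,-0.03],"roll":0,"jaw":0.57},{"xyz":[-0.002,0,-0.04],"roll":0,"jaw":0.57}]' 30; python3 go.py 499 -276 250 -85.3
```

```text
time_s: 17.35
ee_pos: [500.9, -275.0, 4.3]
ee_rot: [-180.0, -0.0, -85.3]
force: [0.3, 0.1, 0.6]
gripper_width: 41.1
t 17.35 at [ 500.9 -275.     4.3] [-180.    -0.   -85.3] w 41.1 q [-30.  30. 105.  -0.  45.  55.] F [0.3 0.1 0.6]
shift m [0.0008 0.002  0.0003] roll -0.0
time_s: 18.35
ee_pos: [501.2, -273.3, 45.8]
ee_rot: [-179.9, -0.1, -85.3]
force: [0.7, -0.5, -0.7]
gripper_width: 39.3
t 18.35 at [ 501.2 -273.3   45.8] [-1.799e+02 -1.000e-01 -8.530e+01] w 39.3 q [-30.  27. 103.  -0.  50.  56.] F [ 0.7 -0.5 -0.7]
shift m [ 0.0028  0.0021 -0.2042] roll -0.0
```

```bash
python3 go.py 520 166 230 -65
```

```text
t 18.35 at [ 501.2 -273.3   45.8] [-1.799e+02 -1.000e-01 -8.530e+01] w 39.3 q [-30.  27. 103.  -0.  50.  56.] F [ 0.7 -0.5 -0.7]
shift m [-0.4361 -0.0549 -0.1846] roll -20.3
```

```bash
python3 -m pendant '[{"xyz":[0,0,-0.03],"roll":0,"jaw":0.57},{"xyz":[0,0,-0.07],"roll":0,"jaw":0.57},{"xyz":[-0.01,0,-0.11],"roll":0,"jaw":0.57},{"xyz":[-0.04,-0.005,-0.145],"roll":-2,"jaw":0.57},{"xyz":[-0.08,-0.01,-0.17],"roll":-4,"jaw":0.57},{"xyz":[-0.125,-0.016,-0.184],"roll":-6,"jaw":0.57},{"xyz":[-0.17,-0.021,-0.184],"roll":-8,"jaw":0.57},{"xyz":[-0.215,-0.027,-0.184],"roll":-10,"jaw":0.57}]' 30
python3 go.py 520 166 230 -65
```

```text
time_s: 19.35
ee_pos: [509.8, -55.1, 229.3]
ee_rot: [-179.9, -0.0, -75.3]
force: [0.7, 0.3, -1.6]
gripper_width: 39.1
t 19.35 at [509.8 -55.1 229.3] [-179.9   -0.   -75.3] w 39.1 q [-7. 12. 96. -0. 72. 68.] F [ 0.7  0.3 -1.6]
shift m [-0.2112 -0.0661 -0.0008] roll -10.3
```

```bash
python3 -m pendant '[{"xyz":[-0.04,-0.013,0],"roll":-2,"jaw":0.57},{"xyz":[-0.08,-0.026,0],"roll":-4,"jaw":0.57},{"xyz":[-0.12,-0.038,0],"roll":-6,"jaw":0.57},{"xyz":[-0.155,-0.05,0],"roll":-8,"jaw":0.57},{"xyz":[-0.185,-0.06,0],"roll":-10,"jaw":0.57},{"xyz":[-0.211,-0.066,0],"roll":-10.3,"jaw":0.57},{"xyz":[-0.211,-0.066,0],"roll":-10.3,"jaw":0.57},{"xyz":[-0.211,-0.066,0],"roll":-10.3,"jaw":0.57}]' 30
python3 go.py 520 166 230 -65; python3 - <<'E'
from h import *
b,_=grab('scene'); s=env.state(); p=s['ee_pos']
u,v=map(int,proj('scene',p+[46,21,20])); print(u,v)
cv2.imwrite('pics/c5.png',cv2.resize(b[v-45:v+45,u-60:u+60],None,fx=6.6,fy=6.6,interpolation=cv2.INTER_CUBIC))
E
```

```text
time_s: 20.35
ee_pos: [520.2, 163.8, 228.5]
ee_rot: [180.0, -0.0, -65.0]
force: [0.3, -0.3, -1.0]
gripper_width: 39.4
t 20.35 at [520.2 163.8 228.5] [180.  -0. -65.] w 39.4 q [16. 15. 92. -0. 73. 81.] F [ 0.3 -0.3 -1. ]
shift m [-0.0021 -0.0008 -0.0015] roll -0.0
372 226
```

View pics/c5.png

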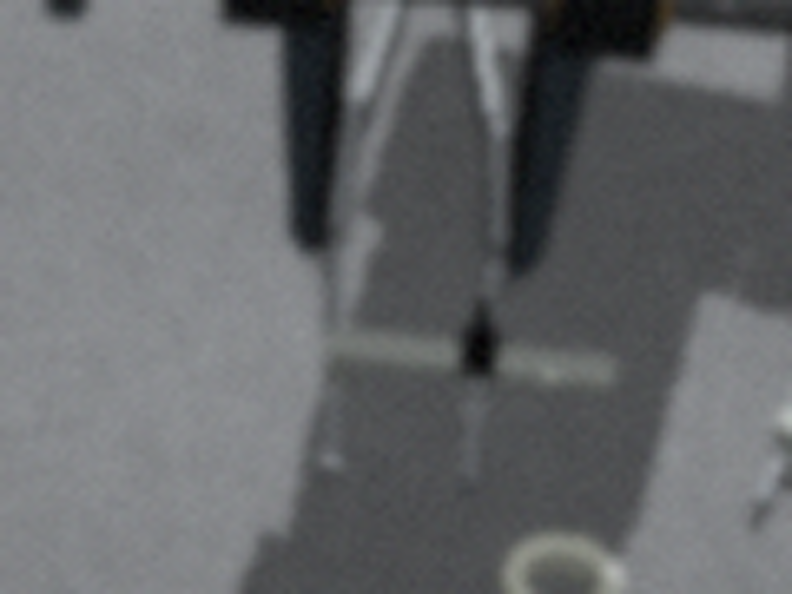

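The scene crop shows the tweezers held. The bar runs from (335,345) to (615,370), the rider is at (478,345), and the dark pointer tip is just behind it at (483,303), so they are already nearly level. I'll work out the yaw, then measure closer to the camera.

```bash
python3 - <<'E'
from h import *
C=lambda x,y,z:onz('scene',x/6.6+312-.4,y/6.6+181-.4,z)
a,b=C(335,345,250),C(615,368,250); print(a.round(1),b.round(1),np.linalg.norm(b-a),'tw yaw',np.degrees(np.arctan2(*(b-a)[[1,0]]))-90)
t1,t2=C(332,462,234),C(470,488,234); print('tips',t1.round(1),t2.round(1),((t1+t2)/2).round(1))
E
python3 go.py 640 222 380 -61
```

```text
[586.7 179.6 250. ] [559.9 232.4 250. ] 59.17343559344515 tw yaw 26.98453948709998
tips [603.1 189.6 234. ] [593.4 217.6 234. ] [598.2 203.6 234. ]
t 20.4 at [520.3 163.6 228.5] [180.  -0. -65.] w 39.1 q [16. 15. 92. -0. 73. 81.] F [-0.1  0.1  0.3]
shift m [-0.0024 -0.1332 -0.1516] roll -4.0
```

```bash
python3 -m pendant '[{"xyz":[0,-0.01,-0.02],"roll":0,"jaw":0.57},{"xyz":[0,-0.03,-0.045],"roll":0,"jaw":0.57},{"xyz":[0,-0.06,-0.075],"roll":0,"jaw":0.57},{"xyz":[0,-0.09,-0.105],"roll":0,"jaw":0.57},{"xyz":[0,-0.115,-0.13],"roll":0,"jaw":0.57},{"xyz":[0,-0.133,-0.15],"roll":0,"jaw":0.57},{"xyz":[0,-0.133,-0.15],"roll":0,"jaw":0.57},{"xyz":[0,-0.133,-0.15],"roll":0,"jaw":0.57}]' 30
python3 go.py 640 222 380 -65; python3 - <<'E'
from h import *
b=np.mean([grab('scene')[0].astype(float) for _ in range(4)],0).astype(np.uint8); s=env.state(); p=s['ee_pos']
np.savez('close.npz',im=b); u,v=map(int,proj('scene',p+[46,21,20])); print(u,v,s['gripper_width'],p)
cv2.imwrite('pics/c6.png',cv2.resize(b[v-32:v+38,u-45:u+45],None,fx=8,fy=8,interpolation=cv2.INTER_CUBIC))
E
```

```text
time_s: 21.4
ee_pos: [640.3, 219.5, 377.3]
ee_rot: [179.9, -0.0, -65.1]
force: [0.6, -0.3, -0.8]
gripper_width: 38.9
t 21.4 at [640.3 219.5 377.3] [179.9  -0.  -65.1] w 38.9 q [18. 26. 55. -0. 99. 83.] F [ 0.6 -0.3 -0.8]
shift m [-0.0024 -0.0007 -0.0027] roll -0.1
372 212 39.04205614340285 [640.22100842 220.06505193 377.8017368 ]
```

View pics/c6.png

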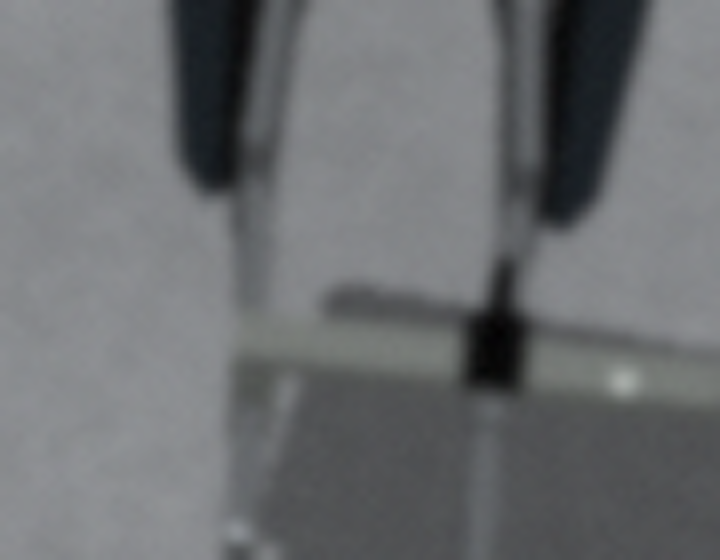

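The close crop shows the bar with the black rider block at (495,350) and a narrow dark fin at (503,265–315). The pointer is mostly hidden behind the rider, so I'll read row profiles.

```bash
python3 - <<'E'
from h import *
g=cv2.cvtColor(np.load('close.npz')['im'],cv2.COLOR_BGR2GRAY)
u0,v0=372-45,212-32
for v in range(v0+29,v0+50): print(v,g[v,u0+54:u0+74])
print(u0+54)
# projected prediction: tweezers frame, yaw ~27, TCP under: underside z=TCP-4.3
s=env.state()['ee_pos']; w=np.radians(27); X=np.array([np.cos(w),np.sin(w),0]);Y=np.array([-np.sin(w),np.cos(w),0])
for y in(0,10,20):
  for n,x,z in(('rider top',59,34),('rider at bar',59,24),('ptr top',51,28),('ptr low',51,14)):
    print(y,n,np.round(proj('scene',s+X*x+Y*y+np.array([0,0,z-4.3])),1))
E
```

```text
209 [135 134 134 133 134 132 131 121 106 101  98  96  93 101 109 107 109 117
 126 133]
210 [135 135 134 134 135 134 130 117 104  98  97  94  97 111 123 126 126 129
 133 134]
211 [133 135 134 135 134 133 127 114  97  87  92  92  99 115 128 130 132 132
 133 135]
212 [134 135 135 134 135 131 124 105  77  70  80  94 107 121 130 134 134 133
 133 136]
213 [134 134 134 134 133 132 123  95  62  52  72  96 113 127 133 133 135 136
 136 134]
214 [134 133 131 132 132 131 116  84  50  45  74 101 117 130 136 136 135 137
 136 135]
215 [134 133 130 132 133 129 110  75  43  43  78 105 123 133 134 136 137 136
 134 134]
216 [127 129 128 128 131 125 104  67  38  46  80 107 124 130 135 137 137 136
 136 135]
217 [109 113 112 114 121 114  92  56  35  45  79 106 124 130 133 134 137 137
 135 135]
218 [ 91  92  90  92  93  85  68  39  26  39  66  93 114 123 130 133 136 134
 135 133]
219 [ 84  82  81  76  65  50  34  22  15  24  44  68  93 109 118 124 129 130
 128 130]
220 [ 90  89  86  72  50  29  19   7  12  12  25  46  71  89 100 108 111 113
 115 118]
221 [105 103  97  78  50  24  15   8   3  11  18  40  68
[... 326 characters left out ...]
 8   8  13  30  63  96 114 119 119 120 121
 121 119]
226 [108 107 101  77  43  18   7  10   9  15  35  67  98 115 121 120 120 122
 121 120]
227 [ 95  96  89  69  44  27  26  22  18  22  39  70  98 110 114 116 117 118
 119 120]
228 [ 87  88  81  72  57  50  48  46  41  40  51  70  89 101 104 104 106 105
 109 109]
229 [84 83 83 76 72 73 75 74 69 66 64 76 84 89 91 90 92 94 94 97]
381
0 rider top [375.5 211.7]
0 rider at bar [374.7 219. ]
0 ptr top [375.3 210.7]
0 ptr low [374.3 220.6]
10 rider top [385.6 212.5]
10 rider at bar [384.7 219.7]
10 ptr top [385.3 211.4]
10 ptr low [384.  221.4]
20 rider top [395.7 213.3]
20 rider at bar [394.7 220.5]
20 ptr top [395.2 212.2]
20 ptr low [393.8 222.2]
```

```bash
cat > cap.py <<'E'
import sys; from h import *
from scipy.spatial.transform import Rotation as R
b=np.mean([env.grab_frame('scene')[0].astype(float) for _ in range(6)],0); s=env.state(); p=s['ee_pos']; yaw=s['ee_rot'][2]
w=np.radians(yaw+92); u,v=map(int,proj('scene',p+np.array([55*np.cos(w)-8*np.sin(w),55*np.sin(w)+8*np.cos(w),22])))
np.savez(sys.argv[1]+'.npz',im=b,p=p,yaw=yaw,uv=(u,v)); print(p.round(1),s['ee_rot'].round(1),u,v,s['gripper_width'])
E
python3 -m pendant '[{"xyz":[0,0,0],"roll":-8,"jaw":0.57},{"xyz":[0,0,0],"roll":-18,"jaw":0.57},{"xyz":[0,0,0],"roll":-25,"jaw":0.57},{"xyz":[0,0,0],"roll":-30,"jaw":0.57},{"xyz":[0,0,0],"roll":-30,"jaw":0.57},{"xyz":[0,0,0],"roll":-30,"jaw":0.57},{"xyz":[0,0,0],"roll":-30,"jaw":0.57},{"xyz":[0,0,0],"roll":-30,"jaw":0.57}]' 30; python3 cap.py L
python3 -m pendant '[{"xyz":[0,0,0],"roll":8,"jaw":0.57},{"xyz":[0,0,0],"roll":18,"jaw":0.57},{"xyz":[0,0,0],"roll":28,"jaw":0.57},{"xyz":[0,0,0],"roll":38,"jaw":0.57},{"xyz":[0,0,0],"roll":48,"jaw":0.57},{"xyz":[0,0,0],"roll":56,"jaw":0.57},{"xyz":[0,0,0],"roll":60,"jaw":0.57},{"xyz":[0,0,0],"roll":60,"jaw":0.57}]' 30; 
python3 -m pendant '[{"xyz":[0,0,0],"roll":0,"jaw":0.57},{"xyz":[0,0,0],"roll":0,"jaw":0.57},{"xyz":[0,0,0],"roll":0,"jaw":0.57},{"xyz":[0,0,0],"roll":0,"jaw":0.57},{"xyz":[0,0,0],"roll":0,"jaw":0.57},{"xyz":[0,0,0],"roll":0,"jaw":0.57},{"xyz":[0,0,0],"roll":0,"jaw":0.57},{"xyz":[0,0,0],"roll":0,"jaw":0.57}]' 30; python3 cap.py R
python3 - <<'E'
import numpy as np,cv2
o=[]
for n in'LR':
    z=np.load(n+'.npz'); u,v=z['uv']; o.append(cv2.resize(z['im'][v-30:v+30,u-25:u+25].astype(np.uint8),(400,480),interpolation=cv2.INTER_CUBIC))
cv2.imwrite('pics/c7.png',np.hstack(o))
E
```

```text
time_s: 22.6
ee_pos: [640.9, 220.6, 378.2]
ee_rot: [180.0, -0.0, -35.0]
force: [-0.1, -0.4, -1.3]
gripper_width: 39.5
[640.9 220.6 378.2] [180.  -0. -35.] 409 209 39.72696137765125
time_s: 23.9
ee_pos: [641.0, 220.6, 378.2]
ee_rot: [-180.0, -0.0, -95.0]
force: [0.5, 1.2, -0.8]
gripper_width: 39.6
time_s: 24.9
ee_pos: [641.0, 220.5, 378.2]
ee_rot: [-180.0, -0.0, -95.0]
force: [0.3, -0.4, -1.1]
gripper_width: 39.4
[641.  220.6 378.2] [-180.   -0.  -95.] 354 211 39.43179671494555
```

View pics/c7.png

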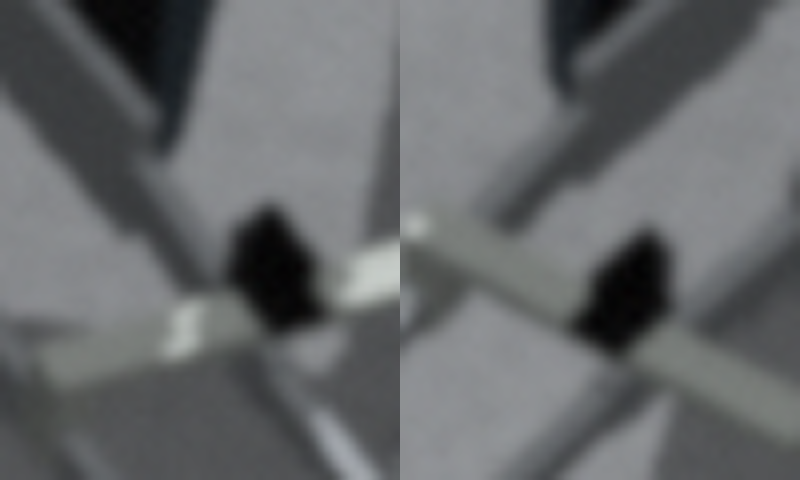

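L and R show the rider and pointer fins merged into one black shape, at crop (270,270) and (630,290), so they nearly line up along x. I'll go back head-on and move the pointer off to each side to interpolate the aligned width.

```bash
python3 -m pendant '[{"xyz":[0,0,0],"roll":-8,"jaw":0.57},{"xyz":[0,0,0],"roll":-18,"jaw":0.58},{"xyz":[0,0,0],"roll":-25,"jaw":0.59},{"xyz":[0,0,0],"roll":-29,"jaw":0.6},{"xyz":[0,0,0],"roll":-29,"jaw":0.61},{"xyz":[0,0,0],"roll":-29,"jaw":0.62},{"xyz":[0,0,0],"roll":-29,"jaw":0.62},{"xyz":[0,0,0],"roll":-29,"jaw":0.62}]' 30; python3 cap.py S
python3 -m pendant '[{"xyz":[0,0,0],"roll":0,"jaw":0.61},{"xyz":[0,0,0],"roll":0,"jaw":0.59},{"xyz":[0,0,0],"roll":0,"jaw":0.57},{"xyz":[0,0,0],"roll":0,"jaw":0.55},{"xyz":[0,0,0],"roll":0,"jaw":0.53},{"xyz":[0,0,0],"roll":0,"jaw":0.53},{"xyz":[0,0,0],"roll":0,"jaw":0.53},{"xyz":[0,0,0],"roll":0,"jaw":0.53}]' 30; python3 cap.py O
python3 - <<'E'
import numpy as np,cv2
o=[]
for n in'SO':
    z=np.load(n+'.npz'); u,v=z['uv']; o.append(cv2.resize(z['im'][v-24:v+36,u-25:u+25].astype(np.uint8),(400,480),interpolation=cv2.INTER_CUBIC))
cv2.imwrite('pics/c8.png',np.hstack(o))
E
```

```text
time_s: 26.2
ee_pos: [640.9, 220.6, 378.2]
ee_rot: [-180.0, -0.0, -66.0]
force: [0.1, -0.2, -1.6]
gripper_width: 34.7
[641.  220.6 378.2] [-180.   -0.  -66.] 382 215 34.61214217829499
time_s: 27.5
ee_pos: [641.0, 220.6, 378.2]
ee_rot: [-180.0, -0.0, -66.0]
force: [0.8, 0.6, -1.8]
gripper_width: 43.0
[640.9 220.6 378.2] [-180.   -0.  -66.] 382 215 42.831015871056124
```

View pics/c8.png

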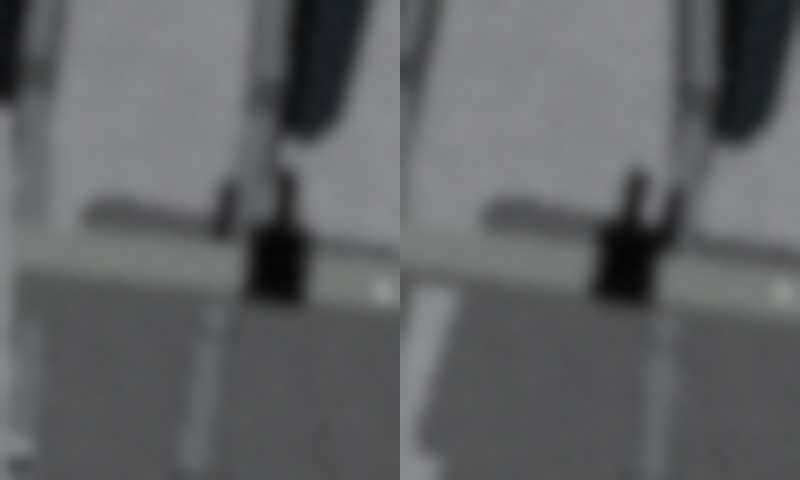

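Now the fins separate. In S the pointer is at (228,200), left of the rider at (285,195). In O the pointer is at (672,205), right of the rider at (635,195). I'll refine both to sub-pixel and use the bar's direction for yaw.

```bash
cat > meas.py <<'E'
from h import *
def col(g,v,u,h=3):
    r=g[v-1:v+2].mean(0); c=np.arange(u-h,u+h+1); bg=max(r[u-h],r[u+h]); 
    i=c[np.argmin(r[c])]; a,b,d=r[i-1],r[i],r[i+1]; return i+0.5*(a-d)/(a-2*b+d)
def bar(g,us):  # bottom edge of bar: strongest negative vertical gradient
    out=[]
    for u,v in us:
        r=g[:,u-1:u+2].mean(1); gr=r[v-5:v+5]-r[v-4:v+6]; k=np.argmax(gr); 
        if 0<k<9: a,b,d=gr[k-1:k+2]; k=k+0.5*(a-d)/(a-2*b+d)
        out.append((u,v-5+k+.5))
    return np.array(out)
res={}
for n,rc,pc,bx in(('S',(285,195),(226,200),((40,277),(230,297))),('O',(236,195),(274,205),((80,285),(180,297)))):
    z=np.load(n+'.npz'); g=cv2.cvtColor(z['im'].astype(np.float32),cv2.COLOR_BGR2GRAY); u,v=z['uv']
    f=lambda c:(int(round(u-25+c[0]/8)),int(round(v-24+c[1]/8)))
    R,Pt=f(rc),f(pc); vr=[R[1]-1,R[1],R[1]+1]; 
    cr=np.array([col(g,k,R[0]) for k in vr]); cp=np.array([col(g,k,Pt[0]) for k in (Pt[1]-1,Pt[1],Pt[1]+1)])
    (a,ya),(b,yb)=bx; B=bar(g,[f((x,ya+(yb-ya)*(x-a)/(b-a))) for x in range(a,b,8)])
    l=np.polyfit(B[:,0],B[:,1],1); sd=np.std(B[:,1]-np.polyval(l,B[:,0]))
    zt=378.2-4.3; e=[onz('scene',x,np.polyval(l,x),zt+22) for x in(B[0,0],B[-1,0])]
    yaw=np.arctan2(*(e[1]-e[0])[[1,0]])-np.pi/2; Y=np.array([-np.sin(yaw),np.cos(yaw),0])
    r3=onz('scene',cr.mean(),R[1],zt+31); p3=onz('scene',cp.mean(),Pt[1],zt+25)
    X=np.array([np.cos(yaw),np.sin(yaw),0]); 
    print(n,'rider cols',cr.round(2),R[1],'ptr',cp.round(2),Pt[1],'bar',l.round(3),sd.round(2),'yaw',np.degrees(yaw).round(2),'dx',((r3-p3)@X).round(1),'dy ptr-mark',((p3-r3)@Y).round(2))
E
python3 meas.py
```

```text
S rider cols [392.11 392.12 392.08] 215 ptr [385.25 385.11 384.93] 216 bar [9.70000e-02 1.89378e+02] 0.12 yaw 25.66 dx 4.0 dy ptr-mark -6.61
O rider cols [386.01 385.85 385.66] 215 ptr [390.93 390.73 390.36] 217 bar [1.16000e-01 1.82519e+02] 0.13 yaw 24.08 dx 4.3 dy ptr-mark 5.07
```

```bash
python3 go.py 519 163 190 -65
```

```text
t 27.8 at [640.9 220.6 378.2] [-180.   -0.  -66.] w 42.8 q [18. 26. 54. -0. 99. 84.] F [ 0.4  0.2 -1.4]
shift m [0.003  0.1348 0.1882] roll -1.0
```

```bash
python3 -m pendant '[{"xyz":[0,0,0],"roll":0,"jaw":0.54},{"xyz":[0,0.01,0.01],"roll":0,"jaw":0.555},{"xyz":[0,0.03,0.04],"roll":0,"jaw":0.565},{"xyz":[0,0.06,0.08],"roll":0,"jaw":0.569},{"xyz":[0,0.09,0.12],"roll":0,"jaw":0.569},{"xyz":[0,0.115,0.15],"roll":-1,"jaw":0.569},{"xyz":[0.002,0.13,0.18],"roll":-1,"jaw":0.569},{"xyz":[0.003,0.135,0.188],"roll":-1,"jaw":0.569}]' 30
python3 -m pendant '[{"xyz":[0,0,0],"roll":0,"jaw":0.569},{"xyz":[0,0,0],"roll":0,"jaw":0.569},{"xyz":[0,0,0],"roll":0,"jaw":0.569},{"xyz":[0,0,0],"roll":0,"jaw":0.569},{"xyz":[0,0,0],"roll":0,"jaw":0.569},{"xyz":[0,0,0],"roll":0,"jaw":0.569},{"xyz":[0,0,0],"roll":0,"jaw":0.569},{"xyz":[0,0,0],"roll":0,"jaw":0.569}]' 30
python3 go.py 519 163 190 -65; python3 cap.py F; python3 - <<'E'
from h import *
# level check: depth in scene view along the tweezers
D=np.array([grab('scene')[1] for _ in range(5)]); d=np.where((D>0).all(0),np.median(D,0),0); P=cloud('scene',d)
p=env.state()['ee_pos']; w=np.radians(25.5); q=P-p; X=q[...,0]*np.cos(w)+q[...,1]*np.sin(w); Y=-q[...,0]*np.sin(w)+q[...,1]*np.cos(w)
m=(d>0)&(abs(Y)<45)&(q[...,2]>-15)&(q[...,2]<40)
for a in range(-100,105,10):
    k=m&(X>=a)&(X<a+10); print(a,k.sum(),np.percentile(q[k][:,2],[10,50,90]).round(1) if k.any() else '')
z=np.load('F.npz'); im=z['im'].astype(np.uint8); u,v=z['uv']
A=cv2.resize(im[v-40:v+35,u-35:u+40],(390,390),interpolation=cv2.INTER_CUBIC); B=cv2.resize(im[110:370,240:500],(400,400))
o=np.zeros((400,800,3),np.uint8); o[:390,:390]=A; o[:,400:]=B; cv2.imwrite('pics/c9.png',o)
E
```

```text
time_s: 28.8
ee_pos: [517.2, 162.3, 188.8]
ee_rot: [179.8, 0.0, -65.0]
force: [1.4, -0.2, -1.7]
gripper_width: 39.5
time_s: 29.8
ee_pos: [518.8, 162.9, 190.2]
ee_rot: [180.0, -0.0, -65.0]
force: [-0.2, -0.5, -1.9]
gripper_width: 39.6
t 29.8 at [518.8 162.9 190.2] [180.  -0. -65.] w 39.6 q [16. 16. 96. -0. 68. 81.] F [-0.2 -0.5 -1.9]
shift m [-0.     -0.0002  0.0002] roll -0.0
[518.8 162.9 190.1] [180.  -0. -65.] 377 245 39.20095187249458
-100 0 
-90 34 [ 2.   7.1 11.9]
-80 24 [ 9.4 11.8 12.7]
-70 6 [ 5.8 11.8 12.1]
-60 15 [ 0.8  5.6 12.3]
-50 35 [ 4.2 11.8 12.7]
-40 32 [ 1.4 11.9 12.7]
-30 32 [ 2.7 11.7 12.7]
-20 30 [ 8.7 16.  21.9]
-10 37 [10.3 16.1 17.4]
0 33 [12.9 16.  22.4]
10 272 [ 4.3 20.7 36.4]
20 51 [ 6.3 12.3 16.7]
30 27 [ 8.4  9.4 10. ]
40 17 [ 9.   9.4 10. ]
50 41 [15.7 16.5 19.9]
60 234 [ 9.1 16.4 19.4]
70 26 [6.8 7.5 8.3]
80 40 [3.2 7.3 8.2]
90 0 
100 0
```

View pics/c9.png

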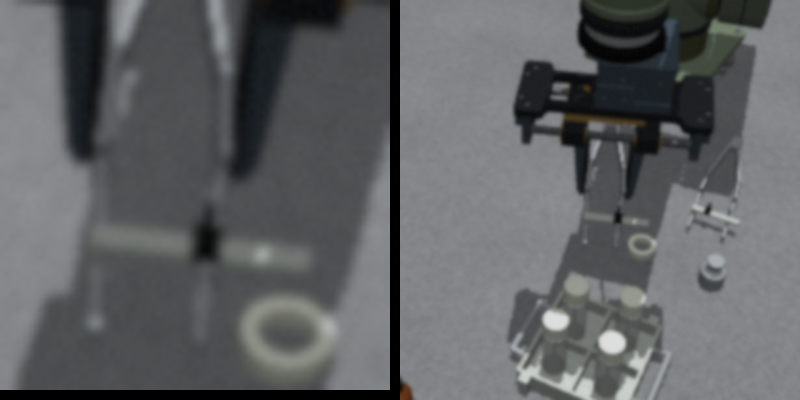

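Left crop: the fin peak at (209,210) stands right behind the rider at (205,240). Right crop: four vials upright, tips over the carrier's middle. One offline check remains, comparing the merged fin's width with the rider alone.

```bash
python3 - <<'E'
from h import *
def edges(r,c,lev):
    a=c
    while r[a]<lev:a-=1
    b=c
    while r[b]<lev:b+=1
    return a+(r[a]-lev)/(r[a]-r[a+1]), b-(r[b]-lev)/(r[b]-r[b-1])
for n,c0,rows,brows in(('close',389,range(213,218),range(221,227)),('O',386,range(213,217),range(222,227)),('S',392,range(213,217),range(222,227))):
    g=cv2.cvtColor(np.load(n+'.npz')['im'].astype(np.float32),cv2.COLOR_BGR2GRAY)
    for v in rows:
        r=g[v]; c=c0-2+np.argmin(r[c0-2:c0+3]); a,b=edges(r,c,90); print(n,v,round(a,2),round(b,2),'w',round(b-a,2),'mid',round((a+b)/2,2),'min',r[c].round())
    e=[edges(g[v],c0-1,50) for v in brows]; print('  block mid',np.mean(e).round(2))
g=cv2.cvtColor(np.load('F.npz')['im'].astype(np.float32),cv2.COLOR_BGR2GRAY); print(g[238:256,374:390].round().astype(int))
print(np.mean([env.state()['gripper_width'] for _ in range(5)]))
E
```

```text
close 213 388.15 391.75 w 3.6 mid 389.95 min 52.0
close 214 387.8 391.6 w 3.8 mid 389.7 min 45.0
close 215 387.56 391.44 w 3.88 mid 389.5 min 43.0
close 216 387.38 391.37 w 4.0 mid 389.37 min 38.0
close 217 387.06 391.42 w 4.37 mid 389.24 min 35.0
  block mid 388.43
O 213 384.96 387.45 w 2.5 mid 386.2 min 67.0
O 214 384.57 387.54 w 2.96 mid 386.06 min 54.0
O 215 384.38 387.43 w 3.05 mid 385.9 min 53.0
O 216 384.11 387.18 w 3.07 mid 385.64 min 53.0
  block mid 384.89
S 213 389.1 393.64 w 4.54 mid 391.37 min 54.0
S 214 389.78 393.78 w 4.0 mid 391.78 min 48.0
S 215 390.21 393.76 w 3.55 mid 391.99 min 48.0
S 216 390.09 393.76 w 3.67 mid 391.93 min 46.0
  block mid 391.18
[[ 83  81  80  81  78  78  77  76  74  80  82  70  46  37  38  46]
 [ 82  80  79  80  80  78  78  76  79  84  89  76  61  53  53  60]
 [ 81  81  81  80  81  81  79  79  83  92  93  81  71  67  70  73]
 [ 81  79  80  80  79  79  79  84  87  94  94  83  76  77  79  79]
 [ 81  79  79  81  78  78  82  83  88  95  91  85  79  81  81  81]
 [ 82  79  80  80  79  79  79  76  79  87  89  84  81  82  82  81]
 [ 81  79  80  79  80  79  76  66  65  77  82  80  82  81  83  80]
 [ 81  80  80  79  79  78  74  58  54  69  78  78  80  82  80  81]
 [ 80  80  81  80  79  74  67  51  48  68  78  79  80  79  81  81]
 [ 80  80  80  80  76  68  57  44  43  65  76  80  80  81  80  80]
 [ 87  86  83  81  73  59  41  29  33  54  66  74  78  80  81  80]
 [ 99  97  96  91  77  53  31  17  20  35  56  71  81  82  82  82]
 [112 110 109 102  84  56  29  14  13  30  58  79  89  91  91  91]
 [118 116 115 108  89  60  28  14  15  37  69  92 102 105 103 103]
 [115 116 115 108  87  55  25  10  16  41  79 104 114 114 115 114]
 [105 105 105 100  80  49  24  13  20  46  81 106 115 116 116 118]
 [ 90  92  94  88  73  50  37  35  34  49  78 101 109 111 114 116]
 [ 83  83  83  82  71  62  60  63  62  65  78  90  96  99 102 103]]
39.32408952733937
```

```bash
python3 -c "
from workcell import env
s=env.state(); print(s['time_s'],s['qvel'].round(2)); print(env.job_done())"
```

```text
30.35 [ 0.    0.01 -0.05  0.05 -0.06 -0.01]
the job is handed in; nothing more can be done
None
```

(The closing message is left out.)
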